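# Put three mixed-up repair parts back on their own rests

## Task

The parts for the model repair have been laid out on the wrong coloured rests. Move the white porcelain spacer to the middle of the blue rest, the steel elbow fitting to the middle of the yellow rest and the nickel tube cutter body to the middle of the green rest, all the same way up as they stand now, parking one of them on the free black rest on the way. Leave the straight fitting and the wooden fuselage section where they are.

Things in the scene. Friction and masses are not known exactly. Their poses are not given: they have to be found in the camera images.
- spacer_mid (a point): white porcelain spacer, an upright plain tube 42 mm in outer diameter, 20 mm bore, 44 mm high; the point is on its axis half-way up (22 mm above its foot); z along its axis. Starts on the yellow rest.
- elbow_mid (a point): steel elbow tap fitting, 56 mm high: a round foot 42 mm in diameter and 10 mm high, above it an upright column 26 mm in diameter up to 34 mm, then a 26 mm cube block to the top, from which a short stub with a brass ring points along its x axis, to 36 mm from the vertical axis, 45 mm up. The point is on the column's axis half-way up (28 mm above the foot's underside), z up; at that height and above it is 26 mm wide along y. Starts on the green rest.
- cutter_mid (a point): nickel-plated tube cutter body lying flat, 66 mm long (its x), 26 mm wide (its y), 44 mm high: a solid block from x = -11 to 33 mm, 30 mm high, with two jaws above it up to 44 mm and a gap between them, and a dark round knob 26 mm in diameter at the -x end (x = -33 to -17 mm). The point is half-way along and half-way up (22 mm above its underside), z up; the flat sides there can be gripped across y. Starts on the blue rest.
- rest_blue: round blue rest for parts, 100 mm across and 8 mm thick, flat on top with a thin pale ring near its rim, screwed to the bench; origin at the centre of its underside, z up, top face 8 mm above the origin. Home of the porcelain spacer.
- rest_yellow: round yellow rest for parts, 100 mm across and 8 mm thick, flat on top with a thin pale ring near its rim, screwed to the bench; origin at the centre of its underside, z up, top face 8 mm above the origin. Home of the elbow fitting.
- rest_green: round green rest for parts, 100 mm across and 8 mm thick, flat on top with a thin pale ring near its rim, screwed to the bench; origin at the centre of its underside, z up, top face 8 mm above the origin. Home of the tube cutter body.
- rest_black: round black rubber rest for parts, 100 mm across and 8 mm thick, flat on top with a thin pale ring near its rim, screwed to the bench; origin at the centre of its underside, z up, top face 8 mm above the origin. Empty at the start: the free spot for parking.
- straight_mid (a point): straight steel tap fitting with a brass ring, standing upright on the boards, 32 mm in diameter, 52 mm high; the point is on its axis half-way up. Not to be moved.
- fuselage_mid (a point): fuselage section, a red-brown lacquered wooden round body 170 mm long (along its y), 76 mm thick, resting on two pale wooden saddles 70 mm wide, 82 mm high in all; the point is at its centre half-way up. Not to be moved.
Things that resemble listed ones, but are neither listed nor needed, are in the scene too. Of the things that look like the rest_blue, take the one that is farthest to the robot's right at the start.

How it is judged:
By the outcome, as a careful person would: the job done as asked, in the order asked, and still so for the second after the job is handed in, with the robot touching nothing.
It also fails if it takes over 112 s, if anything falls off the work surface, if the arm or the gripper's body presses on something with over 40 N, if the wrist force passes 120 N, or if a joint passes its speed limit or range.

## Robot

A 6-joint arm with a two-finger parallel gripper is mounted at the origin on the work surface. World frame = base frame: x ahead of the robot, y to its left, z up, the work surface at z = 0. Lengths are in mm, angles in rad, forces in N, time in s.
With the tool pointing down it reaches from about 250 to 800 mm from the base axis. Payload 8.5 kg.
Tool frame: the origin (TCP) lies midway between the tips of the shut fingers; the grasp point (between the pads) lies 19 mm behind it (arm.grasp_offset is the distance from the TCP to the grasp point, in mm); y points along the fingers, z is the direction in which the jaws open and shut, and the axes are right-handed (so a half turn about y gives the same grasp; the last joint's range is limited). The gripper opens to 85 mm and grips with 20 to 120 N. Pads are 22 mm wide; open, the fingers measure 114 mm over their backs; the gripper's body (76 mm by 85 mm) begins 54 mm behind the grasp point. The pads swing forward as they close: fully open they stand 13 mm farther back than shut.
Start: joints at [-1.174, 0.238, -0.013, 1.319, 0, 1.571], TCP at [202.876, -484.166, 205.776] pointing down, gripper open.
Joint ranges: [-2.66, 2.66], [-1.03, 1.9], [-1.14, 1.46], [-1.82, 2.27], [-1.45, 1.34], [-3.14, 3.14]. Speed limits (rad/s): [2.22, 2.22, 2.79, 3.14, 3.14, 3.14].

## Interface

Orientations are given as a rotation vector (axis times angle).
In Python, from bench import arm gives the robot as it stands.
- The arm moves only by the tool arm_command, never from a script. Its argument "moves" is a list of rows, each a list of 4 numbers: the shift along the tool's x, y, z in m, then the turn about the tool's y in rad. In form: [[tx, ty, tz, twist], ...]. A call has 1 to 12 rows; each row shifts and turns the commanded pose from where the row before left it, along the tool's axes as they then stand; what a row does not reach is not made up. A row lasts 1/8 s, in which the tool goes at most 62.5 mm and 10.7 degrees, less where a joint would pass 70% of its speed; a pose out of reach is approached as far as the arm can. A call with a gripper value outside its range is refused whole. "jaw" is the gripper command: -1 is fully open, 1 is shut, values between are in proportion, set as the call begins (left out, the last holds). The fingers move at their own pace and stop on an object; the grip force is fixed at half the most. Time passes only in rows, so rows that do not move let the fingers close. It gives the time, the measured TCP pose, the force and the opening at its end, in the units of the state.
- arm.get_state(): the state, without advancing time (a new reading comes with each control period).
- arm.grab_frame(name): name is "scene" or "side" or "wrist"; returns (picture, depth): 400x640x3 uint8, red, green, blue; 400x640 float32, mm along the optical axis (not along the pixel's ray), 0 where there is no reading.
- arm.camera_info(name): a dict with "K" (3x3 intrinsics, pixels), "dist" ([k1, k2, p1, p2, k3] as OpenCV has them; the pictures are not rectified), "position" and "orientation" of the camera in the world. Camera axes: x right, y down, z forward; pixel columns grow to the right and rows downward; lengths in mm; the calibration is good to about 2 mm. A picture is of the moment at which its call begins: read the wrist's pose just before it. camera_info takes no time and is no camera call; for the wrist camera it gives the pose at the moment of the call.
- arm.hand_in(): hands the job in, once; it reports no verdict.
Trained networks look in the newest picture that a camera, given by its name, has taken for a name from the list of things; names that differ only in an ending like _2 or _b are one class to them, and where a whole thing is asked for, a point or a joint stands for the part that bears it (a point fixed in the world has none). Each returns a list of dicts, best first, with "score" (0 to 1); they miss things now and then, are a little off and sometimes report something else, mostly with a low value. They report only what shows in the picture. A call takes as long as a camera call. They do not tell look-alikes from the thing itself.
- arm.find_in(query, camera): "xyz" ([x, y, z] in mm, in world coordinates, good to about 4 mm: the middle of the surface that is visible of it).
- arm.trace(query, camera): "region" (400x640 bool, what is visible of it).
The state is a dict: "time_s": time; "joints": joint angles; "qvel": joint speeds; "tau": joint torques, N m; "tool_pos": TCP position; "orientation": TCP orientation; "ft_force": force on the tool from outside, world axes, zero at the start; "ft_torque": the same for the moment, N m; "grip_width": opening from 0.0 (shut) to 1.0 (fully open).
Only numpy, scipy, OpenCV 4.12 (cv2) and the standard library are available. Lean on these libraries where they do the work, as an engineer would, in place of code of your own. Each camera call takes 0.05 s, during which the arm holds its last target. There are 200 camera calls.

## Working session

There is one attempt and no reset: what is moved stays moved. The work goes in short steps, Python scripts to look and compute and a tool call to move; the robot and the scene stay as the last step left them, time stands still between calls to the robot, and variables do not carry over. Pictures are saved under pics/ and viewed, about 12 in all and at most 16, crops included, and the job is handed in when it is done.

Besides the shell and the picture viewer there is one more tool, called after ">>>" as name([rows], argument=value, ...), one row to a line, values as JSON. arm_command: Moves the arm, as the interface text tells. Its arguments: {"type":"object","properties":{"moves":{"type":"array","items":{"type":"array","items":{"type":"number"}}},"jaw":{"type":"number"}},"required":["moves"]}

```bash
mkdir -p pics; cat > h.py <<'E'
import numpy as np, cv2
from bench import arm
from scipy.spatial.transform import Rotation as R
def Rm(o):
    o=np.array(o,float)
    return o if o.shape==(3,3) else R.from_rotvec(o).as_matrix()
def cloud(name):
    info=arm.camera_info(name); im,d=arm.grab_frame(name)
    K=np.array(info['K']);h,w=d.shape
    u,v=np.meshgrid(np.arange(w),np.arange(h))
    p=cv2.undistortPoints(np.stack([u,v],-1).reshape(-1,1,2).astype(np.float64),K,np.array(info['dist'],float)).reshape(h,w,2)
    P=np.dstack([p[...,0]*d,p[...,1]*d,d])@Rm(info['orientation']).T+np.array(info['position'])
    P[d<=0]=np.nan
    return im,d,P,info
def save(im,n): cv2.imwrite('pics/'+n,cv2.cvtColor(im,cv2.COLOR_RGB2BGR))
E
python3 - <<'E'
from h import *
print(arm.get_state())
a=[]
for c in ("scene","side"):
    im,d,P,i=cloud(c); save(im,c+'0.png'); print(c,i)
    for q in ["spacer_mid","elbow_mid","cutter_mid","rest_blue","rest_yellow","rest_green","rest_black","straight_mid","fuselage_mid"]:
        print(q,[(np.round(r['xyz']).tolist(),round(r['score'],2)) for r in arm.find_in(q,c)])
E
```

```text
{'time_s': 0.0, 'joints': array([-1.17400840e+00,  2.38774663e-01, -1.42262489e-02,  1.31920640e+00,
        3.32527296e-05,  1.57083534e+00]), 'qvel': array([-0.00075715,  0.000388  ,  0.00184176,  0.00189716, -0.00081221,
       -0.00073896]), 'tau': array([-5.74931546e-04, -5.38782120e+01,  3.46435440e+01,  1.85597409e-02,
       -6.10342045e-05,  3.67279647e-07]), 'tool_pos': array([ 202.73034685, -483.80075086,  205.19176469]), 'orientation': array([-0.40302722,  2.00510075, -2.00226022]), 'ft_force': array([ 0.09271824, -0.0901102 ,  0.23997122]), 'ft_torque': array([-0.01273626, -0.03560029, -0.00085411]), 'grip_width': 0.9986652290566909}
scene {'K': array([[409.58969794,   0.        , 325.12638986],
       [  0.        , 409.58969794, 202.85713715],
       [  0.        ,   0.        ,   1.        ]]), 'dist': array([-0.09718744,  0.        ,  0.        ,  0.        ,  0.        ]), 'position': array([975.48299156, 439.55524841, 488.00843453]), 'orientation': array([-0.95921258, -2.28499608,  1.19580036])}
spacer_mid [([664.0, 30.0, 43.0], 0.95)]
elbow_mid [([446.0, -232.0, 4
[... 539 characters left out ...]
],
       [  0.        ,   0.        ,   1.        ]]), 'dist': array([-0.01111713,  0.        ,  0.        ,  0.        ,  0.        ]), 'position': array([ 429.5746037 , -599.78292695,  547.49594797]), 'orientation': array([-2.24404876,  0.08201905, -0.04838912])}
spacer_mid [([654.0, 12.0, 41.0], 0.78)]
elbow_mid [([434.0, -252.0, 54.0], 0.94)]
cutter_mid [([433.0, -42.0, 38.0], 0.79)]
rest_blue [([300.0, 243.0, 6.0], 0.9), ([446.0, -50.0, 8.0], 0.78), ([337.0, 102.0, 9.0], 0.64)]
rest_yellow [([645.0, 8.0, 8.0], 0.67)]
rest_green [([433.0, -258.0, 12.0], 0.93)]
rest_black [([448.0, 261.0, 16.0], 0.9)]
straight_mid [([478.0, 90.0, 25.0], 0.46)]
fuselage_mid [([630.0, -235.0, 72.0], 0.68)]
```

View pics/scene0.png

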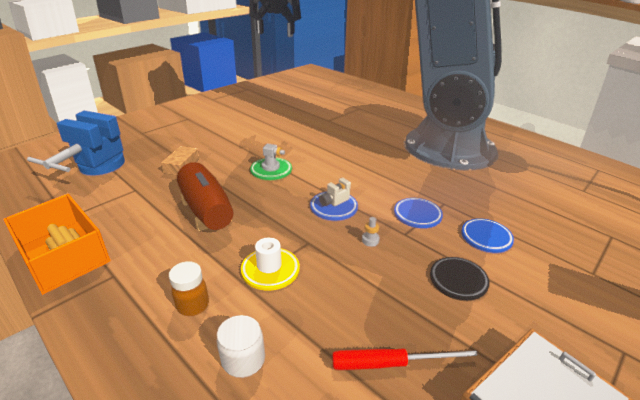

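View pics/side0.png

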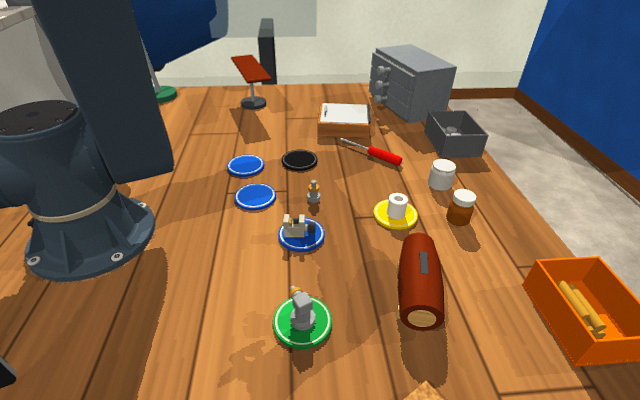

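The pictures show three blue rests, in side pixels (300,235) with the cutter on it, (255,196) and (245,166). The one meant is (300,235), y≈-30: it is farthest right and carries the cutter. Next I fit poses from the depth clouds and make one enlarged crop to confirm.

```bash
cat > m.py <<'E'
from h import *
from scipy.optimize import least_squares
def circ(xy,r=None):
    c0=xy.mean(0)
    f=(lambda p:np.hypot(*(xy-p[:2]).T)-r) if r else (lambda p:np.hypot(*(xy-p[:2]).T)-p[2])
    return least_squares(f,[*c0]+([] if r else [30]),loss='soft_l1',f_scale=1).x
E
python3 - <<'E'
from m import *
app={'blue':(450,-35),'yellow':(660,25),'green':(440,-240),'black':(455,268)}
for c in ("scene","side"):
    im,d,P,i=cloud(c)
    for n,a in app.items():
        r=np.hypot(P[...,0]-a[0],P[...,1]-a[1])
        m=(r<80)&(P[...,2]>4.5)&(P[...,2]<13)
        xy=P[m][:,:2]
        # outline: farthest per angle
        ce=np.median(xy,0)
        for k in range(3):
            v=xy-ce;an=(np.degrees(np.arctan2(v[:,1],v[:,0]))//6).astype(int)
            rr=np.hypot(*v.T); e=np.array([xy[an==t][rr[an==t].argmax()] for t in np.unique(an)])
            ce=circ(e,49)[:2]
        print(c,n,ce.round(1),'res',np.abs(np.hypot(*(e-ce).T)-49).mean().round(1),'z',np.median(P[m][:,2]).round(1))
    for n,a,z0,z1 in (('spacer','yellow',48,56),('elbow','green',58,68),('elbow_mid','green',25,40),('cut_top','blue',48,56),('cut_all','blue',15,56)):
        a=app[a]; r=np.hypot(P[...,0]-a[0],P[...,1]-a[1])
        m=(r<50)&(P[...,2]>z0)&(P[...,2]<z1); xy=P[m][:,:2].astype(np.float32)
        if len(xy)>5: b=cv2.minAreaRect(xy);print(c,n,len(xy),xy.mean(0).round(1),[np.round(t,1) for t in b],np.median(P[m][:,2]).round(1))
a,_=arm.grab_frame('side'); b,_=arm.grab_frame('scene')
z=lambda im,x,y,w,h:cv2.resize(im[y:y+h,x:x+w],(400,300),interpolation=cv2.INTER_CUBIC)
save(np.vstack([np.hstack([z(a,260,200,80,60),z(a,260,280,80,60)]),np.hstack([z(b,300,170,80,60),z(b,230,130,80,60)])]),'crop1.png')
E
```

```text
scene blue [443.7 -27.7] res 0.8 z 7.5
scene yellow [661.2  24.6] res 0.7 z 7.0
scene green [ 436.8 -239.1] res 1.2 z 7.6
scene black [451.3 269.2] res 0.8 z 7.0
scene spacer 280 [660.9  22. ] [array([660.4,  21.2]), array([40.4, 40.2]), np.float64(73.6)] 50.8
scene elbow 82 [ 437.1 -233.5] [array([ 436.5, -231.1]), array([25. , 38.2]), np.float64(15.1)] 61.0
scene elbow_mid 65 [ 442.1 -233.5] [array([ 442.4, -234.5]), array([10.2, 24.1]), np.float64(47.1)] 32.1
scene cut_top 106 [430.1 -28.6] [array([428.4, -29.8]), array([28.4, 44.6]), np.float64(82.3)] 50.5
scene cut_all 553 [441.6 -25.6] [array([439.8, -31. ]), array([29.4, 67.4]), np.float64(84.3)] 36.0
side blue [442.4 -29.8] res 0.6 z 8.1
side yellow [659.1  22.1] res 0.8 z 7.9
side green [ 435.1 -241.6] res 0.5 z 7.9
side black [449.6 267.4] res 1.5 z 8.1
side spacer 155 [658.5  17.8] [array([659.3,  18.7]), array([39.1, 40. ]), np.float64(80.1)] 51.5
side elbow 317 [ 433.5 -238.9] [array([ 431.3, -231.8]), array([26.3, 48.8]), np.float64(24.3)] 63.0
side elbow_mid 79 [ 435.6 -251.6] [array([ 433.9, -249.4]), array([10.2, 25. ]), np.float64(76.7)] 32.6
side cut_top 128 [428.4 -32.6] [array([428. , -31.4]), array([25.7, 43.5]), np.float64(86.9)] 51.4
side cut_all 531 [434.5 -38.7] [array([438.3, -32.1]), array([28.5, 64.9]), np.float64(83.8)] 37.2
```

View pics/crop1.png

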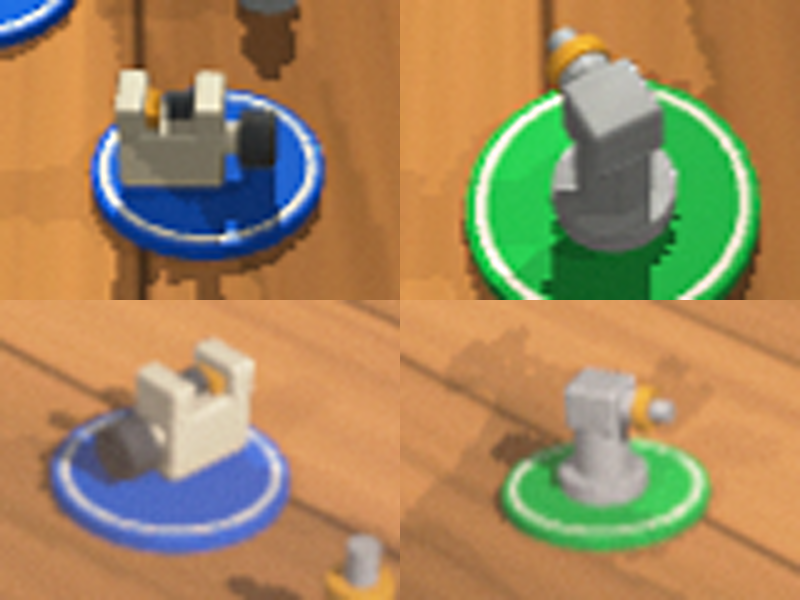

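The crop confirms it: the cutter sits on the farthest-right blue rest with its knob toward +x, and the elbow's stub points toward +y/-x. Plan: cutter to black, spacer to blue, elbow to yellow, cutter to green. I'll write a planner helper.

```bash
cat > plan.py <<'E'
import sys
from m import *
def plan(x,y,z,yaw):
    s=arm.get_state(); M=Rm(s['orientation']); p=s['tool_pos']
    zc=np.degrees(np.arctan2(M[1,2],M[0,2]))
    d=(yaw-zc+90)%180-90            # jaw-axis turn, world z, deg
    out=[]
    for dd in (d,d-180*np.sign(d)):
        t=-np.radians(dd)           # tool y is down
        N=M@R.from_rotvec([0,t,0]).as_matrix()
        out.append((round(t,3),(N.T@(np.array([x,y,z])-p)).round(1).tolist()))
    print('t',round(s['time_s'],2),'pos',p.round(1),'jaw yaw',round(zc,1),'ydir',M[:,1].round(3),'w',round(s['grip_width'],3),'F',s['ft_force'].round(1),'j',s['joints'].round(2))
    print('twist, then shift mm in turned axes:',out[0],' alt',out[1])
if __name__=='__main__': plan(*map(float,sys.argv[1:]))
E
python3 plan.py 437 -30.5 150 84
```

```text
t 1.2 pos [ 202.9 -484.2  205.8] jaw yaw -67.3 ydir [-0.  0. -1.] w 1.003 F [ 0.4 -0.1 -0.3] j [-1.17  0.24 -0.01  1.32  0.    1.57]
twist, then shift mm in turned axes: (np.float64(0.502), [-185.4, 55.8, -475.6])  alt (np.float64(-2.64), [185.4, 55.8, 475.6])
```

>>> arm_command([
  [0,0,0,0.167],
  [0,0,0,0.167],
  [0,0,0,0.168],
  [0,0,0,0],
], jaw=-1)

```text
time_s: 1.7
tool_pos: [202.9, -484.2, 205.8]
orientation: [-0.113, -2.168, 2.168]
ft_force: [0.4, 0.5, -0.2]
grip_width: 0.999
```

```bash
python3 plan.py 437 -30.5 150 84
```

```text
t 1.7 pos [ 202.9 -484.2  205.8] jaw yaw -96.0 ydir [-0.  0. -1.] w 0.999 F [ 0.4  0.5 -0.2] j [-1.17  0.24 -0.01  1.32 -0.    2.07]
twist, then shift mm in turned axes: (np.float64(0.001), [-185.4, 55.8, -475.7])  alt (np.float64(-3.141), [185.4, 55.8, 475.7])
```

>>> arm_command([
  [0,0,0,-0.18],
  [0,0,0,-0.18],
  [0,0,0,-0.18],
  [0,0,0,-0.18],
  [0,0,0,-0.18],
  [0,0,0,-0.18],
  [0,0,0,-0.18],
  [0,0,0,-0.18],
  [0,0,0,-0.18],
  [0,0,0,-0.18],
  [0,0,0,-0.18],
  [0,0,0,-0.18],
])

```text
time_s: 3.2
tool_pos: [202.9, -484.2, 205.8]
orientation: [-1.403, 0.838, -0.838]
ft_force: [0.5, 0.3, 0.0]
grip_width: 0.999
```

>>> arm_command([
  [0,0.006,0,-0.163],
  [0,0.006,0,-0.163],
  [0,0.006,0,-0.163],
  [0,0.006,0,-0.163],
  [0,0.006,0,-0.163],
  [0,0.006,0,-0.166],
  [0,0,0,0],
])

```text
time_s: 4.08
tool_pos: [202.8, -483.9, 169.4]
orientation: [-1.568, 0.082, -0.081]
ft_force: [-0.4, 0.5, 0.4]
grip_width: 0.999
```

```bash
python3 plan.py 437 -30.5 150 84
```

```text
t 4.08 pos [ 202.8 -483.9  169.4] jaw yaw 84.1 ydir [-0.     0.001 -1.   ] w 0.999 F [-0.4  0.5  0.4] j [-1.17  0.25 -0.09  1.23 -0.   -1.07]
twist, then shift mm in turned axes: (np.float64(0.001), [185.6, 19.7, 475.4])  alt (np.float64(-3.14), [-185.6, 19.7, -475.4])
```

>>> arm_command([
  [0.0169,0,0.0432,0],
  [0.0169,0,0.0432,0],
  [0.0169,0,0.0432,0],
  [0.0169,0,0.0432,0],
  [0.0169,0,0.0432,0],
  [0.0169,0,0.0432,0],
  [0.0169,0,0.0432,0],
  [0.0169,0,0.0432,0],
  [0.0169,0,0.0432,0],
  [0.0169,0,0.0432,0],
  [0.0169,0,0.0432,0],
  [0,0,0,0],
])

```text
time_s: 5.58
tool_pos: [439.2, -29.0, 170.0]
orientation: [-1.569, 0.081, -0.082]
ft_force: [-1.0, -0.9, 0.1]
grip_width: 0.999
```

```bash
python3 - <<'E'
from plan import *
plan(437,-30.5,12,84)
im,d,P,i=cloud('wrist'); save(im,'w1.png'); print(i['position'],Rm(i['orientation']).round(2).tolist())
a=(440,-30); r=np.hypot(P[...,0]-a[0],P[...,1]-a[1])
for z0,z1 in ((46,58),(15,58)):
    m=(r<45)&(P[...,2]>z0)&(P[...,2]<z1);xy=P[m][:,:2].astype(np.float32)
    if len(xy)>5: print(len(xy),[np.round(t,1) for t in cv2.minAreaRect(xy)],np.median(P[m][:,2]))
m=(r<80)&(P[...,2]>4.5)&(P[...,2]<13); xy=P[m][:,:2].astype(np.float32)
print(xy.min(0),xy.max(0))
E
```

```text
t 5.58 pos [439.2 -29.  170. ] jaw yaw 84.1 ydir [ 0.001  0.    -1.   ] w 0.999 F [-1.  -0.9  0.1] j [-0.07  0.11 -0.27  1.19  0.    0.04]
twist, then shift mm in turned axes: (np.float64(0.001), [-2.1, 158.0, -1.8])  alt (np.float64(-3.14), [2.1, 158.0, 1.8])
[367.35975782 -20.78318814 337.11151841] [[0.1, 0.95, 0.28], [0.99, -0.1, -0.03], [0.0, 0.28, -0.96]]
1106 [array([427. , -28.8]), array([25.1, 43.3]), np.float64(84.8)] 50.69070406962908
2278 [array([438.2, -30. ]), array([25.9, 66.1]), np.float64(84.4)] 45.5012620361274
[392.4022   -76.640686] [491.195     22.054022]
```

View pics/w1.png

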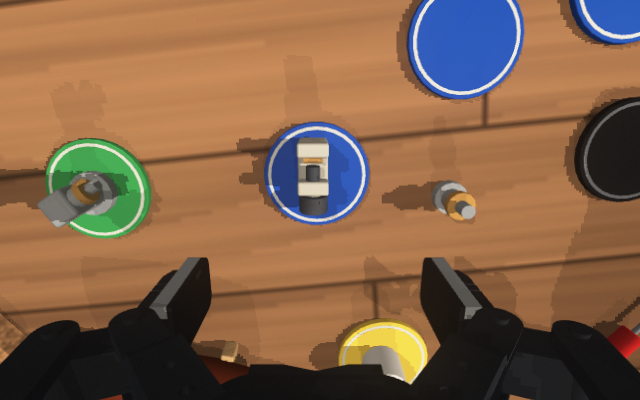

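The wrist view shows the cutter at (315,175), centred under the jaws and aligned with them. I descend onto it.

>>> arm_command([
  [-0.0036,0.03,-0.001,0],
  [0,0.035,0,0],
  [0,0.035,0,0],
  [0,0.03,0,0],
  [0,0.018,0,0],
  [0,0.01,0,0],
  [0,0,0,0],
])

```text
time_s: 6.5
tool_pos: [433.8, -32.4, 11.7]
orientation: [-1.569, 0.085, -0.084]
ft_force: [-0.2, 0.8, 0.8]
grip_width: 1.002
```

>>> arm_command([
  [0,0,0,0],
  [0,0,0,0],
  [0,0,0,0],
  [0,0,0,0],
  [0,0,0,0],
  [0,0,0,0],
  [0,0,0,0],
  [0,0,0,0],
], jaw=1)

```text
time_s: 7.5
tool_pos: [434.6, -31.8, 12.4]
orientation: [-1.569, 0.082, -0.084]
ft_force: [-0.9, -0.8, 6.3]
grip_width: 0.282
```

```bash
python3 plan.py 437 -30.5 150 84
```

```text
t 7.5 pos [434.6 -31.8  12.4] jaw yaw 83.9 ydir [ 0.001  0.    -1.   ] w 0.282 F [-0.9 -0.8  6.3] j [-0.07  0.25 -0.55  0.77  0.    0.03]
twist, then shift mm in turned axes: (np.float64(-0.001), [2.4, -137.6, 1.5])  alt (np.float64(3.141), [-2.4, -137.6, -1.5])
```

>>> arm_command([
  [0,-0.02,0,0],
  [0,-0.04,0,0],
  [0,-0.04,0,0],
  [-0.0025,-0.02,0.0375,0],
  [-0.0025,0,0.0375,0],
  [-0.0025,0,0.0375,0],
  [-0.0025,0,0.0375,0],
  [-0.0025,0,0.0375,0],
  [-0.0025,0,0.0375,0],
  [-0.0025,0,0.0375,0],
  [-0.0025,0,0.0375,0],
  [0,0,0,0],
])

```text
time_s: 9.0
tool_pos: [445.9, 270.7, 131.4]
orientation: [-1.569, 0.081, -0.081]
ft_force: [-0.2, -0.2, -2.2]
grip_width: 0.281
```

>>> arm_command([
  [0,0,0,0],
])

```text
time_s: 9.12
tool_pos: [445.5, 268.1, 131.5]
orientation: [-1.57, 0.083, -0.082]
ft_force: [-0.4, -0.0, -2.0]
grip_width: 0.28
```

```bash
python3 plan.py 446.4 268.7 13.5 83.9
```

```text
t 9.12 pos [445.5 268.1 131.5] jaw yaw 84.0 ydir [-0.001 -0.001 -1.   ] w 0.28 F [-0.4 -0.  -2. ] j [ 0.54  0.27 -0.17  1.14 -0.    0.65]
twist, then shift mm in turned axes: (np.float64(0.001), [0.9, 118.0, 0.8])  alt (np.float64(-3.14), [-0.9, 118.0, -0.8])
```

>>> arm_command([
  [0.001,0.03,0.001,0],
  [0,0.035,0,0],
  [0,0.03,0,0],
  [0,0.014,0,0],
  [0,0.006,0,0],
  [0,0.003,0,0],
  [0,0,0,0],
  [0,0,0,0],
])

```text
time_s: 10.12
tool_pos: [447.5, 269.7, 14.5]
orientation: [-1.568, 0.082, -0.084]
ft_force: [-0.5, 1.1, -2.5]
grip_width: 0.28
```

>>> arm_command([
  [0,0,0,0],
  [0,0,0,0],
  [0,0,0,0],
  [0,0,0,0],
  [0,0,0,0],
  [0,0,0,0],
], jaw=-1)

```text
time_s: 10.88
tool_pos: [447.1, 269.5, 13.8]
orientation: [-1.569, 0.083, -0.083]
ft_force: [0.5, -0.2, 0.4]
grip_width: 1.004
```

```bash
python3 plan.py 659.5 21 150 84
```

```text
t 10.88 pos [447.1 269.5  13.8] jaw yaw 83.9 ydir [-0.  0. -1.] w 1.004 F [ 0.5 -0.2  0.4] j [ 0.54  0.37 -0.35  0.85  0.    0.65]
twist, then shift mm in turned axes: (np.float64(-0.001), [237.2, -136.3, -224.9])  alt (np.float64(3.14), [-237.2, -136.3, 224.9])
```

>>> arm_command([
  [0,-0.03,0,0],
  [0,-0.053,0,0],
  [0,-0.053,0,0],
  [0.0297,0,-0.0281,0],
  [0.0297,0,-0.0281,0],
  [0.0297,0,-0.0281,0],
  [0.0297,0,-0.0281,0],
  [0.0297,0,-0.0281,0],
  [0.0297,0,-0.0281,0],
  [0.0297,0,-0.0281,0],
  [0.0297,0,-0.0281,0],
])

```text
time_s: 12.25
tool_pos: [660.4, 19.7, 149.7]
orientation: [-1.569, 0.083, -0.083]
ft_force: [0.3, 0.8, -0.3]
grip_width: 0.998
```

>>> arm_command([
  [0,0,0,0],
  [0,0,0,0],
])

```text
time_s: 12.5
tool_pos: [659.1, 21.0, 149.4]
orientation: [-1.569, 0.084, -0.083]
ft_force: [-0.1, 1.8, 0.0]
grip_width: 1.002
```

```bash
python3 - <<'E'
from plan import *
im,d,P,i=cloud('wrist'); save(im,'w2.png')
a=(660,20); r=np.hypot(P[...,0]-a[0],P[...,1]-a[1])
m=(r<45)&(P[...,2]>46)&(P[...,2]<56);xy=P[m][:,:2].astype(np.float32)
print(len(xy),[np.round(t,1) for t in cv2.minAreaRect(xy)],cv2.minEnclosingCircle(xy),np.median(P[m][:,2]))
m=(r<80)&(P[...,2]>4.5)&(P[...,2]<13); xy=P[m][:,:2]; print('rest',xy.min(0),xy.max(0))
# cutter on black from side
for c in('side','scene'):
    im,d,P,i=cloud(c); r=np.hypot(P[...,0]-450,P[...,1]-268)
    m=(r<50)&(P[...,2]>15)&(P[...,2]<58);xy=P[m][:,:2].astype(np.float32);print(c,[np.round(t,1) for t in cv2.minAreaRect(xy)],len(xy))
plan(659.5,21,12,84)
E
```

```text
1745 [array([658.5,  21.6]), array([40.9, 41. ]), np.float64(8.6)] ((658.53076171875, 21.466306686401367), 20.94849967956543) 50.93001564102457
rest [609.46819874 -24.43545537] [708.84437762  74.34274596]
side [array([450.6, 267.6]), array([29.4, 65.2]), np.float64(86.4)] 321
scene [array([453.3, 269.9]), array([26.3, 67. ]), np.float64(84.9)] 767
t 12.65 pos [659.1  21.7 150. ] jaw yaw 84.0 ydir [-0.  0. -1.] w 1.002 F [0.5 1.  0.6] j [0.03 0.49 0.23 1.31 0.   0.14]
twist, then shift mm in turned axes: (np.float64(0.0), [0.5, 138.0, -0.7])  alt (np.float64(-3.142), [-0.5, 138.0, 0.7])
```

View pics/w2.png

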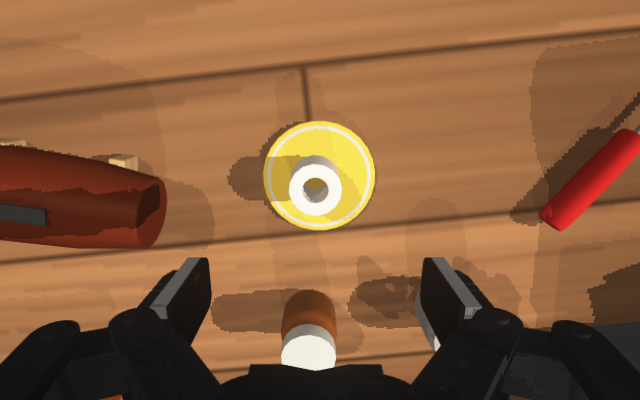

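```bash
python3 - <<'E'
from plan import *
for c in('scene','wrist'):
    im,d,P,i=cloud(c)
    m=(P[...,0]>690)&(P[...,0]<820)&(abs(P[...,1]-20)<70)&(P[...,2]>30)&(P[...,2]<130); q=P[m]; print(len(q), q.min(0),q.max(0)) if len(q) else None
E
```

```text
1092 [774.29485111 -22.60527754  30.00199198] [819.98741378  27.55924509  71.23613989]
3177 [770.00281526 -24.42501764  30.0004205 ] [811.06994275  26.76937098  70.74320935]
```

The spacer at (315,190) is centred under the jaws, and the bottle is clear (x>770, 71 mm high). I descend and grip.

>>> arm_command([
  [0,0.03,-0.0005,0],
  [0,0.035,0,0],
  [0,0.035,0,0],
  [0,0.02,0,0],
  [0,0.012,0,0],
  [0,0.005,0,0],
  [0,0,0,0],
])

```text
time_s: 13.62
tool_pos: [659.8, 20.5, 13.3]
orientation: [-1.569, 0.083, -0.083]
ft_force: [1.2, 0.3, 0.8]
grip_width: 0.999
```

>>> arm_command([
  [0,0,0,0],
  [0,0,0,0],
  [0,0,0,0],
  [0,0,0,0],
  [0,0,0,0],
  [0,0,0,0],
  [0,0,0,0],
], jaw=1)

```text
time_s: 14.5
tool_pos: [660.0, 20.4, 13.9]
orientation: [-1.569, 0.082, -0.084]
ft_force: [-1.4, -0.5, 6.7]
grip_width: 0.463
```

```bash
python3 plan.py 442.5 -28.3 140 84
```

```text
t 14.5 pos [660.   20.4  13.9] jaw yaw 83.9 ydir [ 0.001  0.    -1.   ] w 0.463 F [-1.4 -0.5  6.7] j [0.03 0.58 0.01 1.01 0.   0.14]
twist, then shift mm in turned axes: (np.float64(-0.001), [-211.1, -126.4, -71.1])  alt (np.float64(3.141), [211.1, -126.4, 71.1])
```

>>> arm_command([
  [0,-0.02,0,0],
  [0,-0.04,0,0],
  [0,-0.04,0,0],
  [-0.035,-0.02,-0.0118,0],
  [-0.035,0,-0.0118,0],
  [-0.035,0,-0.0118,0],
  [-0.035,0,-0.0118,0],
  [-0.035,0,-0.0118,0],
  [-0.035,0,-0.0118,0],
  [0,0,0,0],
  [0,0,0,0],
])

```text
time_s: 15.88
tool_pos: [444.2, -27.9, 133.3]
orientation: [-1.569, 0.082, -0.085]
ft_force: [-0.3, 0.1, -1.1]
grip_width: 0.459
```

```bash
python3 plan.py 443 -28.3 15 84
```

```text
t 15.88 pos [444.2 -27.9 133.3] jaw yaw 83.9 ydir [ 0.002  0.    -1.   ] w 0.459 F [-0.3  0.1 -1.1] j [-0.06  0.14 -0.33  1.1   0.    0.04]
twist, then shift mm in turned axes: (np.float64(-0.001), [-1.3, 118.3, -0.5])  alt (np.float64(3.14), [1.3, 118.3, 0.5])
```

>>> arm_command([
  [-0.001,0.03,-0.0005,0],
  [0,0.035,0,0],
  [0,0.03,0,0],
  [0,0.014,0,0],
  [0,0.006,0,0],
  [0,0.003,0,0],
  [0,0,0,0],
  [0,0,0,0],
])

```text
time_s: 16.88
tool_pos: [442.8, -28.3, 15.3]
orientation: [-1.569, 0.082, -0.084]
ft_force: [0.4, -0.2, -1.7]
grip_width: 0.458
```

>>> arm_command([
  [0,0,0,0],
  [0,0,0,0],
  [0,0,0,0],
  [0,0,0,0],
  [0,0,0,0],
  [0,0,0,0],
], jaw=-1)

```text
time_s: 17.62
tool_pos: [442.2, -28.3, 14.8]
orientation: [-1.569, 0.083, -0.083]
ft_force: [-0.9, -0.4, -0.2]
grip_width: 1.002
```

```bash
python3 plan.py 435 -239 165 24
```

```text
t 17.62 pos [442.2 -28.3  14.8] jaw yaw 83.9 ydir [-0.  0. -1.] w 1.002 F [-0.9 -0.4 -0.2] j [-0.06  0.26 -0.53  0.78  0.    0.04]
twist, then shift mm in turned axes: (np.float64(1.046), [189.5, -150.2, -92.3])  alt (np.float64(-2.095), [-189.5, -150.2, 92.3])
```

>>> arm_command([
  [0,-0.03,0,0],
  [0,-0.04,0,0],
  [0,-0.04,0,0],
  [0,-0.04,0,0.174],
  [0,0,0,0.174],
  [0,0,0,0.174],
  [0,0,0,0.174],
  [0,0,0,0.175],
  [0,0,0,0.175],
])

```text
time_s: 18.75
tool_pos: [442.2, -28.3, 164.8]
orientation: [-1.377, 0.9, -0.899]
ft_force: [0.5, 0.4, 1.9]
grip_width: 1.0
```

>>> arm_command([
  [0.0316,0,-0.0154,0],
  [0.0316,0,-0.0154,0],
  [0.0316,0,-0.0154,0],
  [0.0316,0,-0.0154,0],
  [0.0316,0,-0.0154,0],
  [0.0316,0,-0.0154,0],
  [0,0,0,0],
  [0,0,0,0],
])

```text
time_s: 19.75
tool_pos: [434.7, -238.7, 164.6]
orientation: [-1.378, 0.896, -0.895]
ft_force: [0.1, -0.1, 1.1]
grip_width: 0.996
```

```bash
python3 - <<'E'
from plan import *
im,d,P,i=cloud('wrist'); save(im,'w3.png')
a=(435,-239); r=np.hypot(P[...,0]-a[0],P[...,1]-a[1])
for z0,z1 in((60,68),(45,68),(20,42),(13,20)):
    m=(r<50)&(P[...,2]>z0)&(P[...,2]<z1);xy=P[m][:,:2].astype(np.float32)
    if len(xy)>5:print(z0,len(xy),[np.round(t,1) for t in cv2.minAreaRect(xy)])
m=(r<80)&(P[...,2]>4.5)&(P[...,2]<12); xy=P[m][:,:2]; print('rest',xy.min(0),xy.max(0))
plan(435,-239,25,24)
E
```

```text
60 1269 [array([ 432.3, -233.6]), array([25.9, 39.7]), np.float64(24.8)]
45 1730 [array([ 430.4, -229.6]), array([26., 49.]), np.float64(24.9)]
13 364 [array([ 434.5, -238.4]), array([40.7, 29.9]), np.float64(23.5)]
rest [ 385.12071105 -289.27777692] [ 484.03164549 -190.13941637]
t 19.8 pos [ 434.8 -238.4  164.7] jaw yaw 24.0 ydir [-0.     0.001 -1.   ] w 1.002 F [-0.1 -0.1 -0.2] j [-0.5   0.21 -0.16  1.2   0.    0.65]
twist, then shift mm in turned axes: (np.float64(0.0), [0.7, 139.7, -0.1])  alt (np.float64(-3.141), [-0.7, 139.7, 0.1])
```

View pics/w3.png

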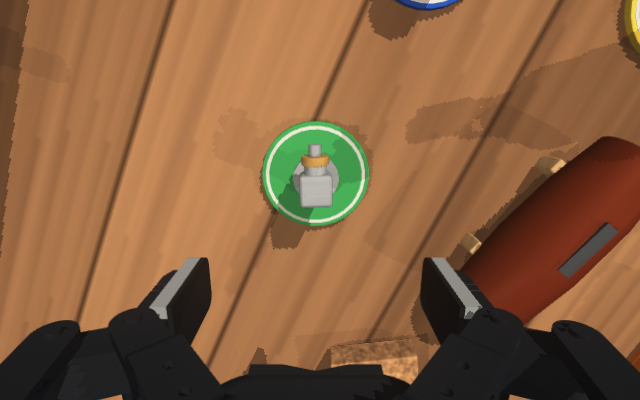

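The elbow at (316,180) is aligned with the jaws. I descend to TCP z≈25, with the tips above the foot.

>>> arm_command([
  [0.0015,0.03,0,-0.014],
  [0,0.035,0,0],
  [0,0.035,0,0],
  [0,0.025,0,0],
  [0,0.01,0,0],
  [0,0.005,0,0],
  [0,0,0,0],
  [0,0,0,0],
])

```text
time_s: 20.8
tool_pos: [436.2, -240.7, 25.6]
orientation: [-1.383, 0.883, -0.886]
ft_force: [0.2, 0.2, -0.0]
grip_width: 0.999
```

>>> arm_command([
  [0,0,0,0],
  [0,0,0,0],
  [0,0,0,0],
  [0,0,0,0],
  [0,0,0,0],
  [0,0,0,0],
  [0,0,0,0],
  [0,0,0,0],
], jaw=1)

```text
time_s: 21.8
tool_pos: [435.9, -240.7, 25.2]
orientation: [-1.383, 0.884, -0.885]
ft_force: [-0.8, -0.3, 6.5]
grip_width: 0.285
```

```bash
python3 plan.py 659.8 24.1 150 24.8
```

```text
t 21.8 pos [ 435.9 -240.7   25.2] jaw yaw 24.8 ydir [ 0.001 -0.    -1.   ] w 0.285 F [-0.8 -0.3  6.5] j [-0.5   0.32 -0.39  0.85 -0.    0.63]
twist, then shift mm in turned axes: (np.float64(0.0), [-146.3, -124.8, 314.4])  alt (np.float64(-3.141), [146.3, -124.8, -314.4])
```

>>> arm_command([
  [0,-0.02,0,0],
  [0,-0.04,0,0],
  [0,-0.04,0,0],
  [0,-0.025,0,0],
  [-0.0183,0,0.0393,0],
  [-0.0183,0,0.0393,0],
  [-0.0183,0,0.0393,0],
  [-0.0183,0,0.0393,0],
  [-0.0183,0,0.0393,0],
  [-0.0183,0,0.0393,0],
  [-0.0183,0,0.0393,0],
  [-0.0183,0,0.0393,0],
])

```text
time_s: 23.3
tool_pos: [660.0, 25.5, 149.1]
orientation: [-1.384, 0.885, -0.884]
ft_force: [-0.0, -0.2, -1.9]
grip_width: 0.286
```

>>> arm_command([
  [0,0,0,0],
  [0,0,0,0],
])

```text
time_s: 23.55
tool_pos: [658.8, 24.2, 149.0]
orientation: [-1.385, 0.886, -0.883]
ft_force: [0.2, -0.6, -1.3]
grip_width: 0.283
```

```bash
python3 plan.py 659.8 24 26.5 24.8
```

```text
t 23.55 pos [658.8  24.2 149. ] jaw yaw 24.8 ydir [-0.002 -0.    -1.   ] w 0.283 F [ 0.2 -0.6 -1.3] j [ 0.04  0.49  0.23  1.31 -0.    1.17]
twist, then shift mm in turned axes: (np.float64(0.001), [0.7, 122.5, 1.0])  alt (np.float64(-3.141), [-0.7, 122.5, -1.0])
```

>>> arm_command([
  [0.0005,0.03,0.0005,0],
  [0,0.035,0,0],
  [0,0.03,0,0],
  [0,0.016,0,0],
  [0,0.007,0,0],
  [0,0.004,0,0],
  [0,0,0,0],
  [0,0,0,0],
])

```text
time_s: 24.55
tool_pos: [660.7, 24.2, 28.6]
orientation: [-1.383, 0.884, -0.885]
ft_force: [1.0, -0.1, -1.8]
grip_width: 0.283
```

>>> arm_command([
  [0,0,0,0],
  [0,0,0,0],
  [0,0,0,0],
  [0,0,0,0],
  [0,0,0,0],
  [0,0,0,0],
], jaw=-1)

```text
time_s: 25.3
tool_pos: [660.2, 24.1, 27.8]
orientation: [-1.383, 0.885, -0.885]
ft_force: [-0.8, -0.1, 0.2]
grip_width: 0.994
```

```bash
python3 plan.py 447.5 269 155 84
```

```text
t 25.3 pos [660.2  24.1  27.8] jaw yaw 24.8 ydir [-0.  0. -1.] w 0.994 F [-0.8 -0.1  0.2] j [0.04 0.57 0.03 1.04 0.   1.17]
twist, then shift mm in turned axes: (np.float64(-1.033), [-237.2, -127.2, 221.3])  alt (np.float64(2.109), [237.2, -127.2, -221.3])
```

>>> arm_command([
  [0,-0.03,0,0],
  [0,-0.04,0,0],
  [0,-0.04,0,0],
  [0,-0.017,0,-0.172],
  [0,0,0,-0.172],
  [0,0,0,-0.172],
  [0,0,0,-0.172],
  [0,0,0,-0.172],
  [0,0,0,-0.173],
])

```text
time_s: 26.42
tool_pos: [660.2, 24.1, 154.8]
orientation: [-1.569, 0.078, -0.078]
ft_force: [0.1, 0.5, -0.2]
grip_width: 1.001
```

>>> arm_command([
  [-0.0297,0,0.0277,0],
  [-0.0297,0,0.0277,0],
  [-0.0297,0,0.0277,0],
  [-0.0297,0,0.0277,0],
  [-0.0297,0,0.0277,0],
  [-0.0297,0,0.0277,0],
  [-0.0297,0,0.0277,0],
  [-0.0297,0,0.0277,0],
  [0,0,0,0],
  [0,0,0,0],
])

```text
time_s: 27.68
tool_pos: [447.3, 269.3, 155.0]
orientation: [-1.569, 0.082, -0.082]
ft_force: [-0.7, 0.3, 0.9]
grip_width: 0.999
```

```bash
python3 - <<'E'
from plan import *
plan(447.5,269,12,84)
im,d,P,i=cloud('wrist')
r=np.hypot(P[...,0]-450,P[...,1]-268)
m=(r<45)&(P[...,2]>15)&(P[...,2]<58);xy=P[m][:,:2].astype(np.float32);print([np.round(t,1) for t in cv2.minAreaRect(xy)])
for c in('scene','side'):
    im,d,P,i=cloud(c); save(im,c+'1.png')
    for a,z0,z1 in(((443,-28),46,56),((660,24),60,68)):
        r=np.hypot(P[...,0]-a[0],P[...,1]-a[1]); m=(r<50)&(P[...,2]>z0)&(P[...,2]<z1);xy=P[m][:,:2].astype(np.float32)
        print(c,a,[np.round(t,1) for t in cv2.minAreaRect(xy)])
E
```

```text
t 27.68 pos [447.3 269.3 155. ] jaw yaw 84.0 ydir [ 0. -0. -1.] w 0.999 F [-0.7  0.3  0.9] j [ 0.54  0.26 -0.12  1.19 -0.    0.65]
twist, then shift mm in turned axes: (np.float64(0.001), [0.2, 143.0, -0.3])  alt (np.float64(-3.141), [-0.2, 143.0, 0.3])
[array([451.1, 271.4]), array([25.9, 66. ]), np.float64(83.9)]
scene (443, -28) [array([443.3, -27.7]), array([41.3, 40.3]), np.float64(63.0)]
scene (660, 24) [array([658.5,  30.4]), array([26.7, 40. ]), np.float64(23.9)]
side (443, -28) [array([442.2, -29. ]), array([42.4, 40.2]), np.float64(55.9)]
side (660, 24) [array([656.6,  29.5]), array([28.3, 41.3]), np.float64(28.8)]
```

View pics/scene1.png

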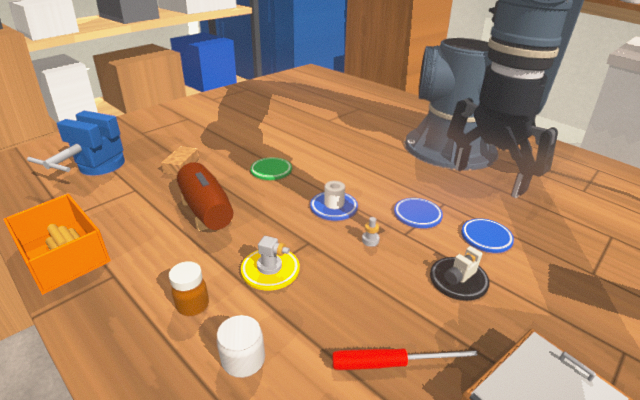

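The scene picture shows the spacer centred on blue (334,203), the elbow on yellow (270,265) and the cutter parked on black (460,277). Offsets from the rest centres are about 1 mm. Next I fetch the cutter.

>>> arm_command([
  [0,0.03,0.0003,0],
  [0,0.035,0,0],
  [0,0.035,0,0],
  [0,0.025,0,0],
  [0,0.012,0,0],
  [0,0.005,0,0],
  [0,0,0,0],
])

```text
time_s: 28.7
tool_pos: [447.6, 269.7, 13.3]
orientation: [-1.569, 0.082, -0.083]
ft_force: [-0.3, -0.0, 0.7]
grip_width: 0.997
```

>>> arm_command([
  [0,0,0,0],
  [0,0,0,0],
  [0,0,0,0],
  [0,0,0,0],
  [0,0,0,0],
  [0,0,0,0],
  [0,0,0,0],
  [0,0,0,0],
], jaw=1)

```text
time_s: 29.7
tool_pos: [447.4, 269.9, 13.3]
orientation: [-1.569, 0.082, -0.083]
ft_force: [-2.6, -0.5, 5.6]
grip_width: 0.274
```

```bash
python3 plan.py 432 -239.7 150 84
```

```text
t 29.7 pos [447.4 269.9  13.3] jaw yaw 84.0 ydir [ 0.001  0.001 -1.   ] w 0.274 F [-2.6 -0.5  5.6] j [ 0.54  0.37 -0.35  0.85  0.    0.65]
twist, then shift mm in turned axes: (np.float64(0.0), [38.0, -137.0, -508.3])  alt (np.float64(-3.142), [-38.0, -137.0, 508.3])
```

>>> arm_command([
  [0,-0.02,0,0],
  [0,-0.04,0,0],
  [0,-0.04,0,0],
  [0,-0.037,0,0],
])

```text
time_s: 30.2
tool_pos: [446.8, 269.5, 150.9]
orientation: [-1.569, 0.083, -0.082]
ft_force: [1.2, 0.2, -1.6]
grip_width: 0.277
```

>>> arm_command([
  [0.0032,0,-0.0424,0],
  [0.0032,0,-0.0424,0],
  [0.0032,0,-0.0424,0],
  [0.0032,0,-0.0424,0],
  [0.0032,0,-0.0424,0],
  [0.0032,0,-0.0424,0],
  [0.0032,0,-0.0424,0],
  [0.0032,0,-0.0424,0],
  [0.0032,0,-0.0424,0],
  [0.0032,0,-0.0424,0],
  [0.0032,0,-0.0424,0],
  [0.0032,0,-0.0424,0],
])

```text
time_s: 31.7
tool_pos: [431.6, -241.7, 149.5]
orientation: [-1.569, 0.083, -0.082]
ft_force: [-0.3, 0.5, -1.6]
grip_width: 0.273
```

>>> arm_command([
  [0,0,0,0],
  [0,0,0,0],
])

```text
time_s: 31.95
tool_pos: [431.6, -240.0, 149.4]
orientation: [-1.568, 0.084, -0.082]
ft_force: [-0.4, -0.2, -0.9]
grip_width: 0.279
```

```bash
python3 plan.py 431.8 -239.8 14 84
```

```text
t 31.95 pos [ 431.6 -240.   149.4] jaw yaw 84.0 ydir [-0.001  0.001 -1.   ] w 0.279 F [-0.4 -0.2 -0.9] j [-0.51  0.21 -0.19  1.16  0.   -0.4 ]
twist, then shift mm in turned axes: (np.float64(-0.001), [0.3, 135.4, 0.1])  alt (np.float64(3.141), [-0.3, 135.4, -0.1])
```

>>> arm_command([
  [0,0.03,0,0],
  [0,0.035,0,0],
  [0,0.035,0,0],
  [0,0.02,0,0],
  [0,0.01,0,0],
  [0,0.005,0,0],
  [0,0,0,0],
  [0,0,0,0],
])

```text
time_s: 32.95
tool_pos: [432.6, -240.6, 15.5]
orientation: [-1.57, 0.081, -0.083]
ft_force: [0.3, -0.3, -1.7]
grip_width: 0.277
```

>>> arm_command([
  [0,0,0,0],
  [0,0,0,0],
  [0,0,0,0],
  [0,0,0,0],
  [0,0,0,0],
  [0,0,0,0],
], jaw=-1)

```text
time_s: 33.7
tool_pos: [432.1, -240.3, 14.8]
orientation: [-1.569, 0.082, -0.082]
ft_force: [1.1, 0.4, -0.3]
grip_width: 1.002
```

>>> arm_command([
  [0,-0.03,0,0],
  [0,-0.04,0,0],
  [0,-0.04,0,0],
  [0,-0.04,0,0],
  [0,0,0,0],
  [0,0,0,0],
  [0,0,0,0],
  [0,0,0,0],
])

```text
time_s: 34.7
tool_pos: [431.6, -240.1, 163.9]
orientation: [-1.568, 0.083, -0.081]
ft_force: [0.1, -0.5, 0.3]
grip_width: 0.998
```

```bash
python3 - <<'E'
from plan import *
plan(431,-239,160,84)
ctr={'scene':(436.8,-239.1),'side':(435.1,-241.6),'wrist':(434.6,-239.7)}
for c in ctr:
    im,d,P,i=cloud(c)
    save(im,c+'2.png')
    r=np.hypot(P[...,0]-436,P[...,1]+240); m=(r<50)&(P[...,2]>15)&(P[...,2]<58);xy=P[m][:,:2].astype(np.float32)
    if len(xy)>5:print(c,ctr[c],[np.round(t,1) for t in cv2.minAreaRect(xy)])
    if c!='wrist':
        for q in('straight_mid','fuselage_mid'): print(q,[(np.round(t['xyz']).tolist(),round(t['score'],2)) for t in arm.find_in(q,c)][:1])
E
```

```text
t 34.7 pos [ 431.6 -240.1  163.9] jaw yaw 84.0 ydir [-0.002  0.001 -1.   ] w 0.998 F [ 0.1 -0.5  0.3] j [-0.51  0.21 -0.17  1.2   0.   -0.4 ]
twist, then shift mm in turned axes: (np.float64(-0.0), [-0.8, 3.9, 1.0])  alt (np.float64(3.142), [0.8, 3.9, -1.0])
scene (436.8, -239.1) [array([ 438.4, -239.3]), array([28.2, 67.6]), np.float64(84.1)]
straight_mid [([485.0, 103.0, 27.0], 0.7)]
fuselage_mid [([659.0, -158.0, 66.0], 0.86)]
side (435.1, -241.6) [array([ 436.3, -241.1]), array([28.3, 65.1]), np.float64(85.7)]
straight_mid [([480.0, 89.0, 24.0], 0.65)]
fuselage_mid [([626.0, -231.0, 72.0], 0.57)]
wrist (434.6, -239.7) [array([ 436.4, -239.1]), array([25.9, 66.1]), np.float64(84.0)]
```

View pics/wrist2.png

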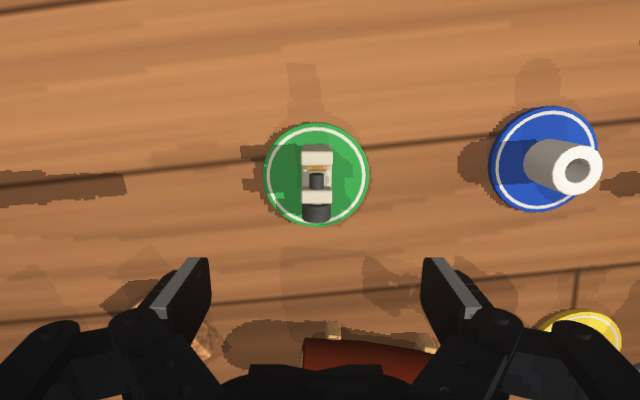

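View pics/scene2.png

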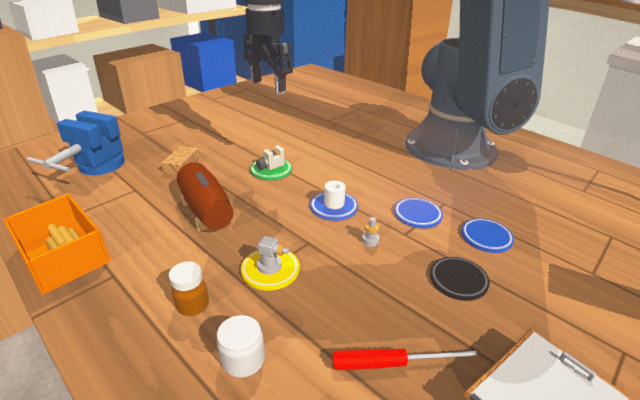

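The pictures show all three parts centred on their rests (cutter on green at (270,165), spacer at (334,203), elbow at (270,263)) and the straight fitting and fuselage unmoved. The cutter is about 1.5 mm off centre, so I hand in.

```bash
python3 -c "
from bench import arm
print(arm.hand_in())"
```

```text
the job is handed in; nothing more can be done
None
```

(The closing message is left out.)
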